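# Tension the section clamp and hold its jaw open at the mark

### The arm

A 6-joint arm with a two-finger parallel gripper is mounted at the origin on a cart in front of the work surface, level with it; the furniture and walls round the work are solid. World frame = base frame: x ahead of the robot, y to its left, z up, the work surface at z = 0. Lengths are in m, angles in degrees, forces in N, time in s.
With the tool pointing down it reaches from about 0.325 to 0.875 m from the base axis. Payload 4.4 kg.
Tool frame: the origin (TCP) lies midway between the tips of the shut fingers; the grasp point (between the pads) lies 19 mm behind it (r.tcp_to_grasp is the distance from the TCP to the grasp point, in m); z points along the fingers, y is the direction in which the jaws open and shut (so a half turn about z gives the same grasp; the last joint's range is limited). The gripper opens to 85 mm and grips with 20 to 120 N. Pads are 22 mm wide; open, the fingers measure 114 mm over their backs; the gripper's body (76 mm by 85 mm) begins 54 mm behind the grasp point. The pads swing forward as they close: fully open they stand 13 mm farther back than shut.
Start: joints at [57.267, 11.837, 88.321, -0, 79.842, -8.623], TCP at [0.235, 0.525, 0.231] pointing down, gripper open.
Joint ranges: [-156.59, 156.59], [-49.26, 127.26], [12.9, 141.05], [-63.56, 243.56], [4.71, 150.69], [-161.64, 161.64]. Speed limits (degrees/s): [159.86, 159.86, 180, 180, 180, 180].

### API

Orientations are given as [roll, pitch, yaw] about the fixed x, y, z axes, in that order (R = Rz(yaw) Ry(pitch) Rx(roll)).
In Python, from plant import r gives the robot as it stands.
- The arm moves only by the tool send_rows, never from a script. Its argument "moves" is a list of rows, each a list of 5 numbers: the closure in counts, from 0 (fully open) to 255 (shut), then the shift along the tool's x, y, z in cm, then the turn about the tool's z in rad. A call has 1 to 20 rows; each row shifts and turns the commanded pose from where the row before left it, along the tool's axes as they then stand; what a row does not reach is not made up. A row lasts 1/8 s, in which the tool goes at most 62.5 mm and 10.7 degrees, less where a joint would pass 70% of its speed; a pose out of reach is approached as far as the arm can. A call is refused whole if a number of a shift passes 6.25 or a number of a turn 0.188, either way. A call with a gripper value outside its range is refused whole. The fingers move at their own pace and stop on an object; "grip_force" is the grip in N (left out, the last holds). Time passes only in rows, so rows that do not move let the fingers close. It gives the time, the measured TCP pose, the force and the opening at its end, in the units of the state.
- r.get_obs(): the state, without advancing time (a new reading comes with each control period).
- r.capture(name): name is "side" or "top" or "wrist"; returns a dict with "frame" (384x512x3 uint8, red, green, blue), "fx", "fy", "cx", "cy" (pixels), "origin" and "rotation" of the camera in the world; the wrist camera has in their place "mount" (4x4, takes a point from camera to tool coordinates, whose origin is the TCP and whose axes are the flange's). Camera axes: x right, y down, z forward; pixel columns grow to the right and rows downward; lengths in m; the calibration is good to about 2 mm. A picture is of the moment at which its call begins: read the wrist's pose just before it. There is no depth.
- r.job_done(): hands the job in, once; it reports no verdict.
Trained networks look in a picture, given as the dict that the camera call returned (one of the last four; its "shot" number tells which), for a name from the list of things; names that differ only in an ending like _2 or _b are one class to them, and where a whole thing is asked for, a point or a joint stands for the part that bears it (a point fixed in the world has none). Each returns a list of dicts, best first, with "confidence" (0 to 1); they miss things now and then, are a little off and sometimes report something else, mostly with a low value. They report only what shows in the picture. A call takes as long as a camera call.
- r.spot_in(picture, target): "xy" ([column, row] in pixels, amid what is visible of it).
- r.trace(picture, target): "pixels" (384x512 bool, what is visible of it) and "xy" ([column, row] in pixels, amid what is visible of it).
- r.mark_of(picture, target): "xy" ([column, row] in pixels: a listed point, or the origin of a listed thing).
The state is a dict: "time": time; "joints": joint angles; "dq": joint speeds; "joint_torque": joint torques, N m; "position": TCP position; "orientation": TCP orientation; "ft_force": force on the tool from outside, world axes, zero at the start; "ft_torque": the same for the moment, N m; "finger_gap": finger opening in m.
Only numpy, scipy, OpenCV 4.12 (cv2) and the standard library are available. Lean on these libraries where they do the work, as an engineer would, in place of code of your own. Each camera call takes 0.05 s, during which the arm holds its last target. There are 200 camera calls.

### The job

Get the spring clamp on the bench ready for the next section mount: wind its brass key clockwise, a part turn at a time, until the red pointer stands in the green sector of the dial, leaving the jaw closed meanwhile. Then draw the sprung jaw out by its blue tab until the jaw's pointer line is level with the line on the red rider, and finish while still holding it there, because it springs shut if let go. Do not shift the rider, and leave the other things on the bench where they are.

Things in the scene. Friction and masses are not known exactly. Their poses are not given: they have to be found in the camera images.
- key (a joint): winding of the clamp's key, rad: 0 unwound, grows as the key turns clockwise seen from above, hard stop at 4.6. It starts between 0 and 0.3. The green sector spans 3.54 to 4.06, its middle is 3.8. The key takes 0.07 to 0.12 N m to turn and stays where it is left.
- key_grip (a point): brass wing key on top of the clamp: point on its vertical axis, 84 mm above the bench, turning with the key. The wing is an upright plate 8 mm thick (point y), 46 to 50 mm wide (point x), from 68 to 96 mm above the bench; +x is the side of the red pointer and red wing mark. Under it: collar 20 mm diameter, pointer (top 56 mm above the bench), then the dial (see clamp).
- jaw: the clamp's moving jaw with carriage and blue tab. Origin on the bench, 78 mm from the tab; its level x axis points from the tab to the key, along the slide (yaw 0: away from the robot). It pulls out along its -x, at most 55 mm, against a spring: about 5 N when closed, 11 N at 42 mm; let go, it springs shut. It starts closed.
- jaw_grip (a point): centre of the upright blue tab on the moving jaw, 69 mm above the bench. The tab is 12 mm thick along the jaw's x, 44 mm wide along y, top 86 mm above the bench. The carriage under it reaches 24 mm, the jaw block (from 34 mm behind the tab's centre) 38 mm above the bench. With the jaw closed the tab is 133 mm from the key's axis. Axes as jaw.
- jaw_line (a point): end of the black line on the white pointer arm at the left side of the moving jaw (18 mm above the bench); moves with the jaw. Axes as jaw.
- rider_line (a point): the mark: white line on the small red rider (10 x 11 x 12 mm) on the rail at the clamp's left edge, beside the jaw's pointer arm. Level with jaw_line when their x along the jaw's x axis agree. It stands 30 to 42 mm out (along the jaw's -x) from jaw_line of the closed jaw; only friction (4 N) keeps it. Axes as jaw.
- clamp: the whole clamp, fixed to the bench: steel base plate 250 x 110 x 10 mm, aluminium fixed jaw (38 mm high), grey spring housing 80 x 84 mm with a white dial of 76 mm diameter on top (52 mm above the bench), key and slide. Origin on the bench on the clamp's middle line, 55 mm before the key's axis and 78 mm behind the tab of the closed jaw; x from the tab to the key.
- section_2: red resin section mount (before the microscope, which is tall and stands left of the clamp; a polishing machine stands right of it), 30 mm diameter, 18 mm high, loose; origin at its underside; leave alone
- section_4: green resin section mount, 25 mm diameter, 20 mm high, loose; origin at its underside; leave alone
- tweezers: brass-coloured tweezers, 134 x 12 x 9 mm, loose, flat on the bench; leave alone
- petri_dish: clear round dish, 60 mm diameter, 13 mm high, loose; leave alone
- steel_cup: small metal cup, 58 mm diameter and high, loose; leave alone
- clay_block: blue-grey mounting block, 44 x 60 x 16 mm, loose; leave alone

How it is judged:
By the outcome, as a careful person would: the job done as asked, in the order asked, and still so for the second after the job is handed in, while the arm keeps its last pose, push and grip.
It also fails if it takes over 67 s, if anything falls off the work surface, if the arm or the gripper's body presses on something with over 40 N, if the wrist force passes 120 N, or if a joint passes its speed limit or range.

## Working session

There is one attempt and no reset: what is moved stays moved. The work goes in short steps, Python scripts to look and compute and a tool call to move; the robot and the scene stay as the last step left them, time stands still between calls to the robot, and variables do not carry over. Pictures are saved under pics/ and viewed, about 8 in all and at most 12, crops included, and the job is handed in when it is done.

Besides the shell and the picture viewer there is one more tool, called after "Call:" as name(argument=value, ...), one argument or row to a line, values as JSON. send_rows: Moves the arm, as the interface text tells. Its arguments: {"type":"object","properties":{"moves":{"type":"array","items":{"type":"array","items":{"type":"number"}}},"grip_force":{"type":"number"}},"required":["moves"]}

```bash
mkdir -p pics; ls; cat > h.py <<'E'
import numpy as np, cv2
from plant import r
from scipy.spatial.transform import Rotation as R
def cam(c,o=None):
    if 'origin' in c: return np.array(c['origin']),np.array(c['rotation'])
    T=R.from_euler('xyz',o['orientation'],degrees=True).as_matrix(); M=np.array(c['mount'])
    return np.array(o['position'])+T@M[:3,3], T@M[:3,:3]
def onz(c,xy,z,o=None):
    p,Q=cam(c,o); d=Q@np.array([(xy[0]-c['cx'])/c['fx'],(xy[1]-c['cy'])/c['fy'],1])
    return p+d*(z-p[2])/d[2]
def save(c,n): cv2.imwrite('pics/'+n+'.png',cv2.cvtColor(c['frame'],cv2.COLOR_RGB2BGR))
E
python3 - <<'E'
from h import *
o=r.get_obs(); print(o)
for n in ('top','side'):
    c=r.capture(n); save(c,n); print(n,c['origin'],np.round(c['rotation'],3).tolist(),c['fx'])
    for t,z in (('key_grip',.084),('jaw_grip',.069),('jaw_line',.018),('rider_line',.012),('clamp',0),('jaw',0)):
        for d in r.mark_of(c,t)[:2]: print(t,np.round(d['xy'],1),round(d['confidence'],2),np.round(onz(c,d['xy'],z),4))
a=cv2.imread('pics/top.png');b=cv2.imread('pics/side.png')
cv2.imwrite('pics/both.png',cv2.resize(np.vstack([a,b]),None,fx=.78,fy=.78))
E
```

```text
pics
{'time': 0.0, 'joints': array([ 5.72659636e+01,  1.18855966e+01,  8.84048669e+01,  7.90942635e-05,
        7.98430028e+01, -8.62225783e+00]), 'dq': array([-0.09694759, -0.08907894, -0.08994838,  0.08012524,  0.05630779,
        0.03355381]), 'joint_torque': array([ 8.27969798e-04, -3.83033645e+01, -2.91595316e+01, -2.22409326e-04,
        1.03143606e-02,  1.41181488e-05]), 'position': array([0.23448284, 0.52417968, 0.23011187]), 'orientation': array([-1.79868054e+02, -2.00861026e-02,  1.55888184e+02]), 'ft_force': array([-0.8713896 ,  0.66124616, -0.27008374]), 'ft_torque': array([ 0.04472297, -0.02765036, -0.06298336]), 'finger_gap': 0.08556365155628705}
top [0.36650195 0.06579045 1.16291481] [-167.304, -0.221, -85.474] 349.39762756416934Traceback (most recent call last):
  File "<stdin>", line 6, in <module>
  File "h.py", line 10, in onz
    return p+d*(z-p[2])/d[2]
                        ~^^^
IndexError: invalid index to scalar variable.
```

View pics/top.png

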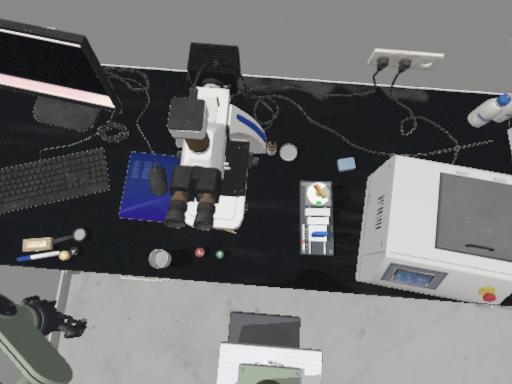

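The top view shows the clamp at about (317,218), with its dial at (318,195) and its blue tab at (319,234). The microscope is to its left and the polisher to its right. The camera's rotation comes as roll/pitch/yaw, so I'll fix the helper.

```bash
sed -i "s/np.array(c\['rotation'\])/R.from_euler('xyz',c['rotation'],degrees=True).as_matrix()/" h.py
python3 - <<'E'
from h import *
for n in ('top','side'):
    c=r.capture(n); save(c,n); print(n,c['origin'],c['rotation'],c['fx'])
    for t,z in (('key_grip',.084),('jaw_grip',.069),('jaw_line',.018),('rider_line',.018),('clamp',0),('jaw',0),('steel_cup',0.03),('petri_dish',0.01)):
        for d in r.mark_of(c,t)[:2]: print(t,np.round(d['xy'],1),round(d['confidence'],2),np.round(onz(c,d['xy'],z),4))
E
```

```text
top [0.36650195 0.06579045 1.16291481] [-167.30425      -0.2209317   -85.47370798] 349.39762756416934
key_grip [318.8 192. ] 0.41 [ 0.6342 -0.1164  0.084 ]
jaw_grip [318.9 232.3] 0.78 [ 0.5082 -0.1244  0.069 ]
jaw_line [304.6 227.9] 0.57 [ 0.5256 -0.0857  0.018 ]
clamp [314.4 213.1] 0.7 [ 0.5808 -0.1186  0.    ]
jaw [319.3 211.5] 0.69 [ 0.5876 -0.1349  0.    ]
steel_cup [165.2 257.9] 0.7 [0.3925 0.3548 0.03  ]
petri_dish [290.6 154.3] 0.69 [ 0.7793 -0.0258  0.01  ]
petri_dish [320.5 231.9] 0.38 [ 0.5176 -0.1398  0.01  ]
side [0.4459187  0.85641566 0.55674358] [-121.57453499    1.4250428  -170.53194245] 354.66449214250827
key_grip [248.8 154.9] 0.71 [ 0.6492 -0.1295  0.084 ]
jaw_grip [296.7 164.3] 0.59 [ 0.4987 -0.1117  0.069 ]
jaw_line [286.7 187.6] 0.91 [ 0.5227 -0.0558  0.018 ]
clamp [268.1 177.8] 0.7 [ 0.5909 -0.1413  0.    ]
clamp [335.  308.8] 0.46 [0.3877 0.3668 0.    ]
jaw [265.8 179.5] 0.7 [ 0.5967 -0.1292  0.    ]
jaw [264.7 175.9] 0.54 [ 0.6038 -0.1527  0.    ]
steel_cup [335.1 308.6] 0.67 [0.3907 0.3927 0.03  ]
```

View pics/side.png

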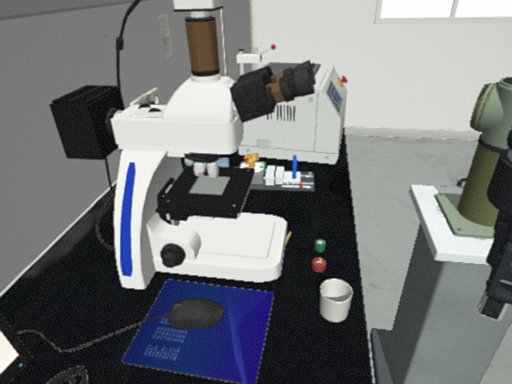

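```bash
cat >> h.py <<'E'
def rows(wps,yaw,step=5.5):
    """world waypoints from the present pose -> tool-axis shifts (cm)"""
    o=r.get_obs(); p=np.array(o['position']); T=R.from_euler('xyz',[180,0,yaw],degrees=True).as_matrix(); out=[]
    for w in wps:
        d=np.array(w)-p; n=max(1,int(np.ceil(np.linalg.norm(d)*100/step)))
        print(w,'x%d'%n,np.round(T.T@d*100/n,2).tolist()); p=np.array(w)
E
python3 - <<'E'
from h import *
c=r.capture('wrist'); print(np.round(c['mount'],3),c['fx'],c['cx'],c['cy'])
rows([(.36,.32,.27),(.40,.0,.30),(.50,-.12,.32)],155.9)
E
```

```text
[[ 0.    -0.964 -0.264  0.067]
 [ 1.     0.001 -0.002  0.001]
 [ 0.002 -0.264  0.964 -0.142]
 [ 0.     0.     0.     1.   ]] 289.0411291820173 255.7807122818032 189.01477654657225
(0.36, 0.32, 0.27) x5 [-3.96, -2.72, -0.77]
(0.4, 0.0, 0.3) x6 [-2.79, -4.6, -0.5]
(0.5, -0.12, 0.32) x3 [-4.68, -2.29, -0.67]
```

Call:
send_rows(
  moves=[
    [0,-3.96,-2.72,-0.77,0],
    [0,-3.96,-2.72,-0.77,0],
    [0,-3.96,-2.72,-0.77,0],
    [0,-3.96,-2.72,-0.77,0],
    [0,-3.96,-2.72,-0.77,0],
    [0,-2.79,-4.6,-0.5,0],
    [0,-2.79,-4.6,-0.5,0],
    [0,-2.79,-4.6,-0.5,0],
    [0,-2.79,-4.6,-0.5,0],
    [0,-2.79,-4.6,-0.5,0],
    [0,-2.79,-4.6,-0.5,0],
    [0,-4.68,-2.29,-0.3,0],
    [0,-4.68,-2.29,-0.3,0],
    [0,-4.68,-2.29,-0.3,0],
    [0,0,0,0,-0.14],
    [0,0,0,0,-0.14],
    [0,0,0,0,-0.14],
    [0,0,0,0,0],
  ],
)

```text
time: 3.3
position: [0.5002, -0.1206, 0.3087]
orientation: [180.0, -0.0, 179.9]
ft_force: [-0.1, 1.1, 0.0]
finger_gap: 0.0854
```

```bash
python3 - <<'E'
from h import *
o=r.get_obs(); c=r.capture('wrist'); save(c,'w1'); print(o['time'],o['position'],o['orientation'],o['joints'])
for t,z in (('key_grip',.084),('jaw_grip',.069),('jaw_line',.018),('rider_line',.018),('clamp',0),('jaw',0),('key',.084)):
    for d in r.mark_of(c,t)[:2]: print(t,np.round(d['xy'],1),round(d['confidence'],2),np.round(onz(c,d['xy'],z,o),4))
E
```

```text
3.3 [ 0.50015969 -0.12059636  0.30874789] [ 1.79998623e+02 -7.66915212e-03  1.79853274e+02] [-2.32001062e+01  1.45491810e+00  9.06984092e+01 -1.73693802e-03
  8.78542688e+01 -1.13053315e+02]
key_grip [252. 166.] 0.66 [ 0.5036 -0.1252  0.084 ]
key_grip [258.8 259.1] 0.57 [ 0.6368 -0.1163  0.084 ]
jaw_grip [251.  164.5] 0.71 [ 0.5044 -0.1267  0.069 ]
jaw_line [280.6 170.3] 0.68 [ 0.5228 -0.0826  0.018 ]
jaw_line [313.1 312.1] 0.35 [ 0.7767 -0.0203  0.018 ]
rider_line [278.6 142.8] 0.47 [ 0.4811 -0.0864  0.018 ]
clamp [254.4 204.2] 0.93 [ 0.5831 -0.1229  0.    ]
jaw [256.6 205.3] 0.72 [ 0.585  -0.1193  0.    ]Traceback (most recent call last):
  File "<stdin>", line 4, in <module>
ValueError: it knows: clamp, clay_block, jaw, jaw_grip, jaw_line, key_grip, petri_dish, rider_line, section, steel_cup, tweezers
```

View pics/w1.png

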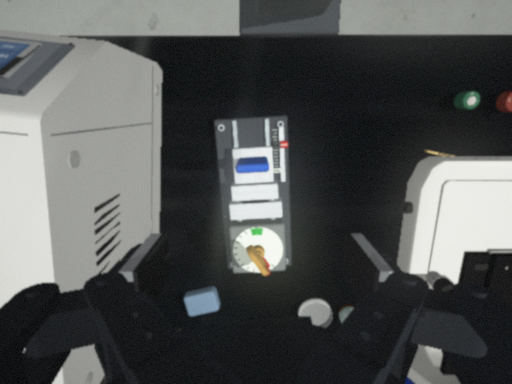

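The wrist view has the robot side at the top. The tab is at (251,165), the dial centre at (257,249) and the green sector at (257,231). The wing runs from the key to its red tip at (266,271), and the red rider is at (284,145). I'll move in above the key for a close look.

Call:
send_rows(
  moves=[
    [0,-4,0,3,0],
    [0,-4,0,3,0],
    [0,-2,0,3,0],
    [0,0,0,0,0],
    [0,0,0,0,0],
  ],
)

```text
time: 4.28
position: [0.6002, -0.1207, 0.2196]
orientation: [-180.0, 0.0, 179.9]
ft_force: [0.1, -0.0, -0.0]
finger_gap: 0.0855
```

```bash
python3 - <<'E'
from h import *
o=r.get_obs(); c=r.capture('wrist'); save(c,'w2'); print(o['time'],o['position'],o['orientation'][2])
for t,z in (('key_grip',.084),('jaw_grip',.069),('jaw_line',.018),('rider_line',.018),('clamp',0),('jaw',0)):
    for d in r.mark_of(c,t)[:2]: print(t,np.round(d['xy'],1),round(d['confidence'],2),np.round(onz(c,d['xy'],z,o),4))
for d in r.trace(c,'key_grip')[:1]:
    ys,xs=np.nonzero(d['pixels']); print('tr',d['xy'],d['confidence'],len(xs))
    P=np.array([onz(c,q,.09,o)[:2] for q in zip(xs,ys)]); m=P.mean(0); w,v=np.linalg.eigh(np.cov(P.T)); print(m,w,v[:,1],np.degrees(np.arctan2(v[1,1],v[0,1])))
f=cv2.imread('pics/w2.png'); cv2.imwrite('pics/w2c.png',cv2.resize(f[20:320,130:390],None,fx=2,fy=2,interpolation=cv2.INTER_CUBIC))
E
```

```text
4.275 [ 0.60016602 -0.1207092   0.21958564] 179.9465063682385
key_grip [259.1 215. ] 0.85 [ 0.6376 -0.1169  0.084 ]
key_grip [256.1 150.4] 0.27 [ 0.5715 -0.1199  0.084 ]
jaw_grip [248.1  78.9] 0.8 [ 0.5055 -0.1275  0.069 ]
jaw_line [289.1 100.5] 0.74 [ 0.5237 -0.0824  0.018 ]
jaw_line [249.7  83. ] 0.69 [ 0.5049 -0.1272  0.018 ]
rider_line [286.   60.9] 0.57 [ 0.482  -0.0871  0.018 ]
clamp [254.2 149.4] 0.61 [ 0.5816 -0.1224  0.    ]
jaw [253.4 150.3] 0.83 [ 0.5828 -0.1234  0.    ]
jaw [329.6 294.8] 0.39 [ 0.7911 -0.0141  0.    ]
tr [260.2, 211.1] 0.77 593
[ 0.63513557 -0.11704488] [1.85325501e-05 1.60140239e-04] [-0.8773467  -0.47985704] -151.32393478598763
```

View pics/w2c.png

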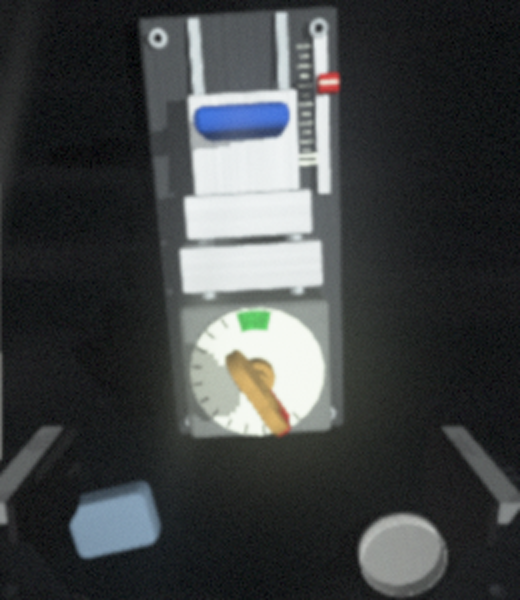

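The close-up crop shows the wing from (233,355) to its red tip at (285,430). That is a bearing of about 33° in the world. The green sector is at (254,320), along the clamp's -x, and the clamp's yaw is about 4.6°. The key's axis is at about (0.6376, -0.1169). I'll align at yaw 213, descend to 73 mm and grip.

Call:
send_rows(
  moves=[
    [0,-1.87,0.19,0,0],
    [0,-1.87,0.19,0,0],
    [0,0,0,2,-0.144],
    [0,0,0,2,-0.144],
    [0,0,0,2,-0.144],
    [0,0,0,2,-0.144],
    [0,0,0,3,0],
    [0,0,0,2.2,0],
    [0,0,0,1.4,0],
    [0,0,0,0,0],
    [0,0,0,0,0],
  ],
  grip_force=50,
)

```text
time: 6.05
position: [0.6385, -0.1171, 0.074]
orientation: [-179.9, 0.1, -147.0]
ft_force: [0.3, 0.0, -0.5]
finger_gap: 0.085
```

```bash
python3 - <<'E'
from h import *
o=r.get_obs(); c=r.capture('wrist'); save(c,'w3'); print(o['time'],o['position'],o['orientation'][2],o['ft_force'])
E
```

```text
6.05 [ 0.63851456 -0.1171308   0.07399175] -147.04492718406973 [ 0.25918644  0.0456307  -0.5021438 ]
```

View pics/w3.png

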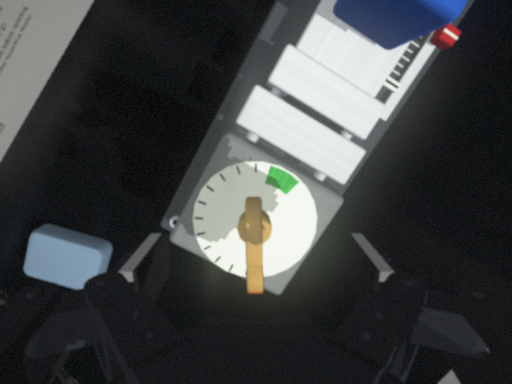

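The wing stands upright at column 255, midway between the fingers and in line with the tool's x. I'll close on it.

Call:
send_rows(
  moves=[
    [255,0,0,0,0],
    [255,0,0,0,0],
    [255,0,0,0,0],
    [255,0,0,0,0],
    [255,0,0,0,0],
    [255,0,0,0,0],
    [255,0,0,0,0],
    [255,0,0,0,0],
  ],
  grip_force=50,
)

```text
time: 7.1
position: [0.6383, -0.1181, 0.073]
orientation: [-179.9, 0.0, -147.1]
ft_force: [2.8, -4.7, -0.6]
finger_gap: 0.0069
```

Call:
send_rows(
  moves=[
    [255,0,0,0,0.06],
    [255,0,0,0,0.11],
    [255,0,0,0,0.11],
    [255,0,0,0,0.11],
    [255,0,0,0,0.11],
    [255,0,0,0,0.11],
    [255,0,0,0,0.11],
    [255,0,0,0,0.11],
    [255,0,0,0,0.06],
    [255,0,0,0,0],
    [255,0,0,0,0],
  ],
)

```text
time: 8.48
position: [0.6384, -0.1181, 0.073]
orientation: [-179.9, 0.1, 161.9]
ft_force: [3.2, -4.7, -1.3]
finger_gap: 0.0073
```

```bash
python3 - <<'E'
from h import *
o=r.get_obs(); c=r.capture('wrist'); save(c,'w4'); print(o['time'],o['position'],o['orientation'],o['ft_force'],o['ft_torque'],o['joints'])
E
```

```text
8.475 [ 0.63844644 -0.11805807  0.07302306] [-1.79944453e+02  1.41448845e-01  1.61921919e+02] [ 3.22324504 -4.73895377 -1.25802267] [-0.58818402 -0.40228534 -0.04296832] [-1.80785834e+01  2.95994666e+01  8.44183604e+01 -6.08778251e-02
  6.58407358e+01 -8.99755863e+01]
```

View pics/w4.png

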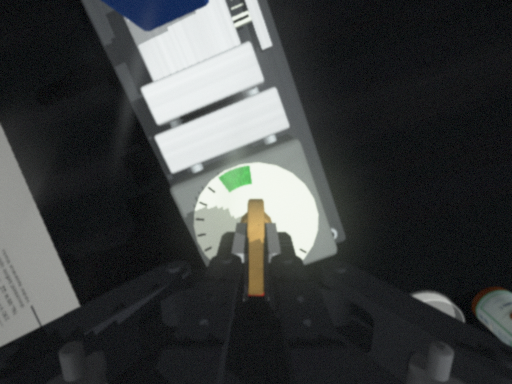

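The key turns with the gripper: the wing is still at column 255 and has moved relative to the dial. 157° remains, so I'll continue in parts.

Call:
send_rows(
  moves=[
    [255,0,0,0,0.06],
    [255,0,0,0,0.12],
    [255,0,0,0,0.12],
    [255,0,0,0,0.12],
    [255,0,0,0,0.12],
    [255,0,0,0,0.12],
    [255,0,0,0,0.12],
    [255,0,0,0,0.12],
    [255,0,0,0,0.12],
    [255,0,0,0,0.12],
    [255,0,0,0,0.12],
    [255,0,0,0,0.06],
    [255,0,0,0,0],
    [255,0,0,0,0],
  ],
)

```text
time: 10.28
position: [0.6385, -0.1181, 0.073]
orientation: [179.9, 0.1, 86.3]
ft_force: [3.2, -4.3, -2.1]
finger_gap: 0.0066
```

Call:
send_rows(
  moves=[
    [255,0,0,0,0.06],
    [255,0,0,0,0.12],
    [255,0,0,0,0.12],
    [255,0,0,0,0.12],
    [255,0,0,0,0.12],
    [255,0,0,0,0.12],
    [255,0,0,0,0.12],
    [255,0,0,0,0.12],
    [255,0,0,0,0.12],
    [255,0,0,0,0.12],
    [255,0,0,0,0.12],
    [255,0,0,0,0.06],
    [255,0,0,0,0],
    [255,0,0,0,0],
  ],
)

```text
time: 12.02
position: [0.6386, -0.1182, 0.073]
orientation: [179.9, -0.1, 10.7]
ft_force: [2.3, -3.7, -2.1]
finger_gap: 0.0066
```

```bash
python3 - <<'E'
from h import *
o=r.get_obs(); c=r.capture('wrist'); save(c,'w5'); print(o['time'],o['position'],o['orientation'],o['ft_force'],o['ft_torque'],o['joints'])
E
```

```text
12.025 [ 0.6385848  -0.11822315  0.07304015] [ 1.79850044e+02 -1.08470275e-01  1.06762992e+01] [ 2.26208385 -3.69666301 -2.07767813] [-0.79434899 -0.38539738 -0.00581299] [-18.07707453  29.60272824  84.41107643  -0.08691386  65.81898942
  61.28225427]
```

View pics/w5.png

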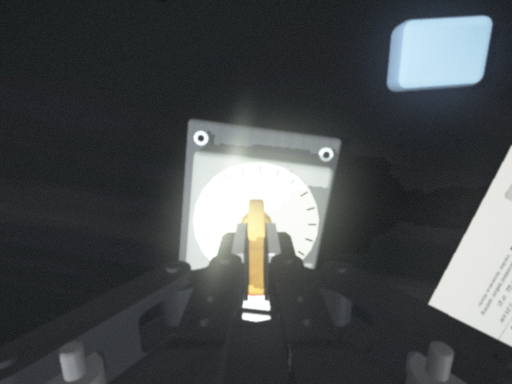

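The wing is still in the grip, and the tool's yaw is 10.7°. I'll turn the last 6°, release, rise and look.

Call:
send_rows(
  moves=[
    [255,0,0,0,0.05],
    [255,0,0,0,0.05],
    [255,0,0,0,0],
    [255,0,0,0,0],
    [0,0,0,0,0],
    [0,0,0,0,0],
    [0,0,0,0,0],
    [0,0,0,0,0],
    [0,0,0,0,0],
    [0,0,0,0,0],
    [0,0,0,-3,0],
    [0,0,0,-5,0],
    [0,0,0,-5,0],
    [0,3,0,0,0],
    [0,0,0,0,0],
    [0,0,0,0,0],
  ],
)

```text
time: 14.08
position: [0.6665, -0.114, 0.2016]
orientation: [-180.0, 0.1, 5.0]
ft_force: [-0.1, 1.0, -0.4]
finger_gap: 0.0856
```

```bash
python3 - <<'E'
from h import *
o=r.get_obs(); c=r.capture('wrist'); save(c,'w6'); print(o['time'],o['position'],o['orientation'],o['ft_force'])
for t,z in (('key_grip',.084),('jaw_grip',.069),('jaw_line',.018),('rider_line',.018),('clamp',0)):
    for d in r.mark_of(c,t)[:2]: print(t,np.round(d['xy'],1),round(d['confidence'],2),np.round(onz(c,d['xy'],z,o),4))
f=cv2.imread('pics/w6.png'); cv2.imwrite('pics/w6c.png',cv2.resize(f[110:384,120:400],None,fx=2,fy=2,interpolation=cv2.INTER_CUBIC))
E
```

```text
14.075 [ 0.6664726  -0.11404141  0.20159854] [-1.79952553e+02  1.45277301e-01  4.97936011e+00] [-0.05443601  0.96612837 -0.39635073]
key_grip [259.4 216.2] 0.8 [ 0.6357 -0.1196  0.084 ]
jaw_grip [253.3 319.1] 0.9 [ 0.5066 -0.1247  0.069 ]
jaw_line [225.1 280.2] 0.95 [ 0.5202 -0.0869  0.018 ]
jaw_line [218.5 303.5] 0.52 [ 0.4847 -0.0804  0.018 ]
rider_line [221.7 304.9] 0.56 [ 0.483  -0.0847  0.018 ]
clamp [254.9 228.4] 0.58 [ 0.587  -0.1194  0.    ]
```

View pics/w6c.png

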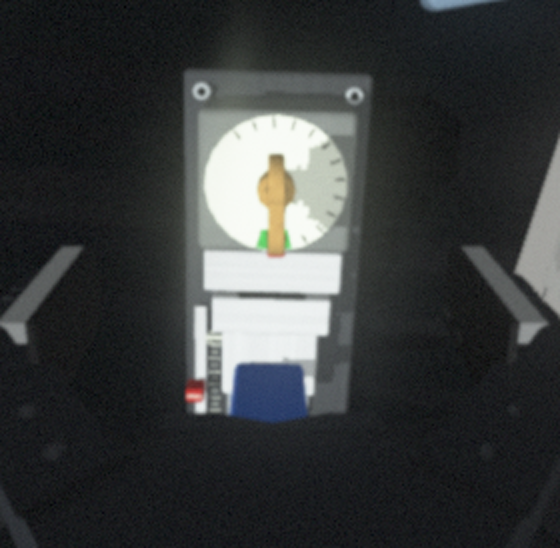

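The red pointer end lies over the green sector at about (275,245) in the crop, in line with the clamp's axis, so the winding is done. The jaw is still closed and the rider is at (195,390). Next I'll go to the tab at (0.506, -0.126) at yaw 94.6.

Call:
send_rows(
  moves=[
    [0,-5.37,-0.07,0,0],
    [0,-5.37,-0.07,0,0],
    [0,-5.37,-0.07,0,0],
    [0,0,0,0,-0.156],
    [0,0,0,0,-0.156],
    [0,0,0,0,-0.156],
    [0,0,0,0,-0.156],
    [0,0,0,0,-0.156],
    [0,0,0,0,-0.156],
    [0,0,0,0,-0.156],
    [0,0,0,0,-0.156],
    [0,0,0,0,-0.156],
    [0,0,0,0,-0.156],
    [0,0,0,4,0],
    [0,0,0,4,0],
    [0,0,0,3,0],
    [0,0,0,0,0],
    [0,0,0,0,0],
  ],
)

```text
time: 16.62
position: [0.5077, -0.1266, 0.094]
orientation: [179.9, 0.1, 94.4]
ft_force: [0.3, 0.1, 0.1]
finger_gap: 0.0851
```

```bash
python3 - <<'E'
from h import *
o=r.get_obs(); c=r.capture('wrist'); save(c,'w7'); print(o['time'],o['position'],o['orientation'],o['ft_force'])
for t,z in (('jaw_grip',.069),('jaw_line',.018),('rider_line',.018)):
    for d in r.mark_of(c,t)[:2]: print(t,np.round(d['xy'],1),round(d['confidence'],2),np.round(onz(c,d['xy'],z,o),4))
E
```

```text
16.625 [ 0.50772374 -0.1265505   0.09404154] [1.79895960e+02 5.49991626e-02 9.43500102e+01] [0.34118563 0.14870977 0.13472287]
jaw_grip [252.8 219.9] 0.78 [ 0.5064 -0.125   0.069 ]
jaw_line [278.9 145.5] 0.59 [ 0.5226 -0.0839  0.018 ]
rider_line [228.2 142.4] 0.66 [ 0.4845 -0.0845  0.018 ]
```

View pics/w7.png

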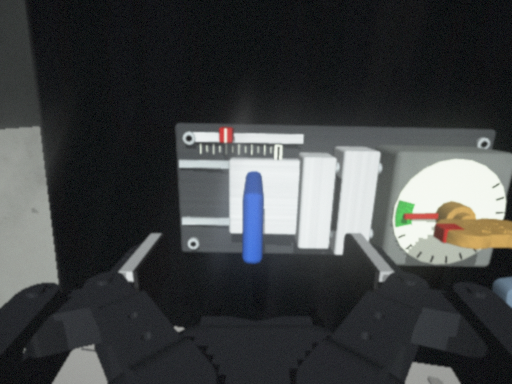

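The tab is at (253,215), centred between the fingers. The red pointer is in the middle of the green sector at (405,214). The rider's line is at (227,135) and the jaw's line at about (279,150). I'll descend and grip.

Call:
send_rows(
  moves=[
    [0,0,-0.1,2.2,0],
    [0,0,0,2.0,0],
    [0,0,0,0,0],
    [255,0,0,0,0],
    [255,0,0,0,0],
    [255,0,0,0,0],
    [255,0,0,0,0],
    [255,0,0,0,0],
    [255,0,0,0,0],
    [255,0,0,0,0],
    [255,0,0,0,0],
    [255,0,0,0,0],
  ],
  grip_force=70,
)

```text
time: 18.32
position: [0.5058, -0.1263, 0.0513]
orientation: [-180.0, -0.0, 94.3]
ft_force: [-4.2, 0.2, 5.9]
finger_gap: 0.0112
```

```bash
python3 - <<'E'
from h import *
o=r.get_obs(); c=r.capture('wrist'); save(c,'w8'); print(o['time'],o['position'],o['orientation'],o['ft_force'],o['finger_gap'])
for t,z in (('jaw_line',.018),('rider_line',.018)):
    for d in r.mark_of(c,t)[:2]: print(t,np.round(d['xy'],1),round(d['confidence'],2),np.round(onz(c,d['xy'],z,o),4))
f=cv2.imread('pics/w8.png'); cv2.imwrite('pics/w8c.png',cv2.resize(f[60:210,150:350],None,fx=4,fy=4,interpolation=cv2.INTER_CUBIC))
E
```

```text
18.325 [ 0.50578078 -0.12631782  0.05132104] [-1.79995733e+02 -1.29492346e-02  9.42611776e+01] [-4.1732701   0.22655403  5.90546141] 0.011186734863093002
jaw_line [286.1 157.9] 0.71 [ 0.5219 -0.086   0.018 ]
rider_line [221.7 148.9] 0.79 [ 0.4824 -0.0834  0.018 ]
```

View pics/w8c.png

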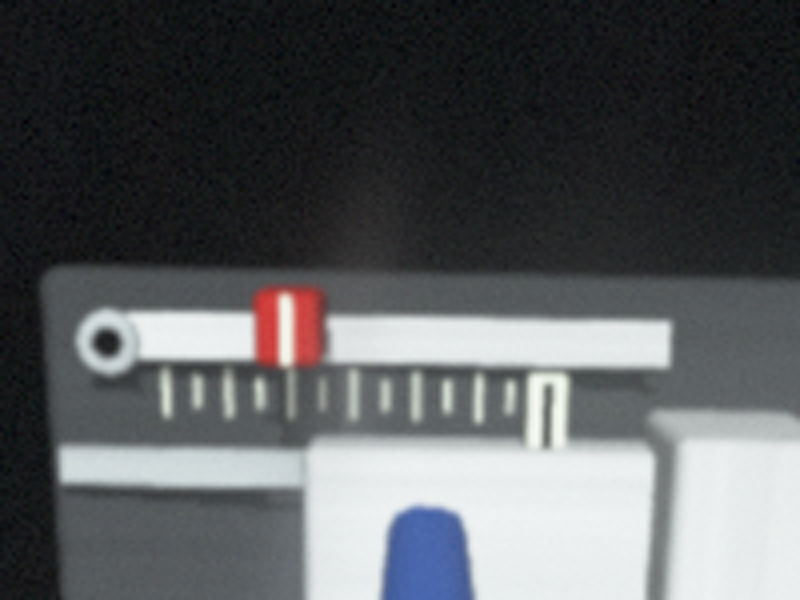

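In the crop the rider's line is at column 287 and the jaw's line at column 547, about 39.5 mm apart. The 5 mm ticks give the scale. I'll draw the jaw out 37 mm first, then refine.

Call:
send_rows(
  moves=[
    [255,0,-0.3,0,0],
    [255,0.01,-0.5,0,0],
    [255,0.01,-0.5,0,0],
    [255,0.01,-0.5,0,0],
    [255,0.01,-0.5,0,0],
    [255,0.01,-0.5,0,0],
    [255,0,-0.5,0,0],
    [255,0,-0.4,0,0],
    [255,0,0,0,0],
    [255,0,0,0,0],
    [255,0,0,0,0],
  ],
  grip_force=70,
)

```text
time: 19.85
position: [0.4719, -0.1283, 0.0513]
orientation: [179.6, 0.0, 94.3]
ft_force: [9.7, 3.0, -2.4]
finger_gap: 0.0114
```

```bash
python3 - <<'E'
from h import *
o=r.get_obs(); c=r.capture('wrist'); save(c,'w9'); print(o['time'],o['position'],o['orientation'],o['ft_force'],o['finger_gap'])
for t,z in (('jaw_line',.018),('rider_line',.018)):
    for d in r.mark_of(c,t)[:2]: print(t,np.round(d['xy'],1),round(d['confidence'],2),np.round(onz(c,d['xy'],z,o),4))
f=cv2.imread('pics/w9.png'); cv2.imwrite('pics/w9c.png',cv2.resize(f[90:210,200:360],None,fx=5,fy=5,interpolation=cv2.INTER_CUBIC))
E
```

```text
19.85 [ 0.47192985 -0.12829227  0.05133751] [1.79608579e+02 1.20860532e-02 9.42550220e+01] [ 9.74562757  2.9886775  -2.37569802] 0.011359870114274877
jaw_line [286.5 154.4] 0.81 [ 0.4884 -0.0858  0.018 ]
rider_line [278.5 153.7] 0.81 [ 0.4835 -0.0857  0.018 ]
```

View pics/w9c.png

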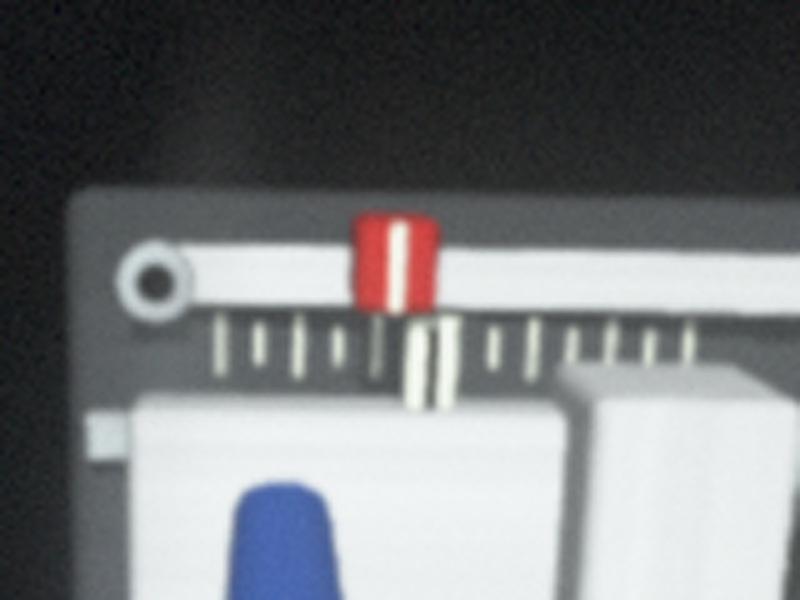

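The jaw's line is at crop column 432 and the rider's line at 397, so about 4.7 mm remains. That allows for the rider's line sitting about 5 mm higher than the jaw's. I'll draw the rest.

Call:
send_rows(
  moves=[
    [255,0,-0.2,0,0],
    [255,0,-0.2,0,0],
    [255,0,-0.08,0,0],
    [255,0,0,0,0],
    [255,0,0,0,0],
    [255,0,0,0,0],
  ],
)

```text
time: 20.75
position: [0.4674, -0.1285, 0.0513]
orientation: [179.6, 0.0, 94.3]
ft_force: [10.1, 3.7, -3.8]
finger_gap: 0.0112
```

```bash
python3 - <<'E'
from h import *
o=r.get_obs(); c=r.capture('wrist'); save(c,'w10'); print(o['time'],o['position'],o['orientation'],o['ft_force'],o['finger_gap'])
for t,z in (('jaw_line',.018),('rider_line',.018)):
    for d in r.mark_of(c,t)[:2]: print(t,np.round(d['xy'],1),round(d['confidence'],2),np.round(onz(c,d['xy'],z,o),4))
f=cv2.imread('pics/w10.png'); cv2.imwrite('pics/w10c.png',cv2.resize(f[110:190,235:335],None,fx=7,fy=7,interpolation=cv2.INTER_CUBIC))
E
```

```text
20.75 [ 0.46738098 -0.12853802  0.05133516] [1.79578276e+02 8.10040874e-03 9.42574199e+01] [10.09643295  3.71835005 -3.78975128] 0.011207726045236803
jaw_line [289.3 152.5] 0.85 [ 0.4854 -0.0848  0.018 ]
rider_line [287.8 153.1] 0.69 [ 0.4845 -0.0852  0.018 ]
```

View pics/w10c.png

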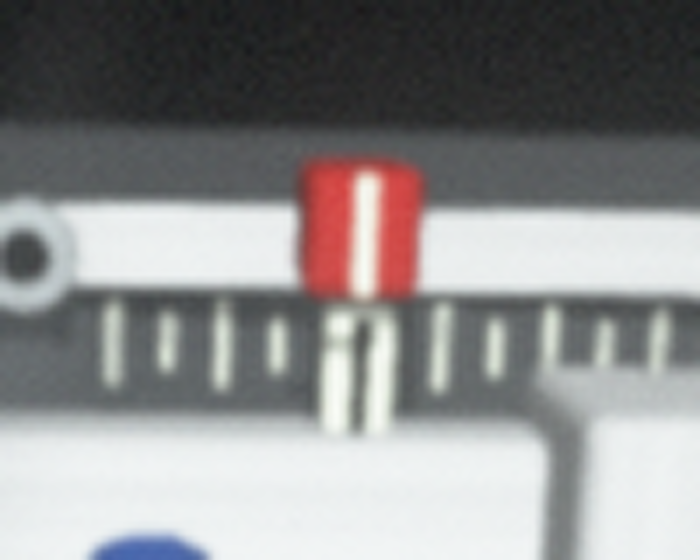

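The two lines now nearly meet: rider at (363,297) and jaw at (361,320) in the crop. Allowing for the height parallax, about 0.4 mm more is due. I'll nudge, hold and check the numbers.

Call:
send_rows(
  moves=[
    [255,0,-0.04,0,0],
    [255,0,0,0,0],
    [255,0,0,0,0],
    [255,0,0,0,0],
    [255,0,0,0,0],
    [255,0,0,0,0],
    [255,0,0,0,0],
    [255,0,0,0,0],
  ],
)

```text
time: 21.9
position: [0.4671, -0.1285, 0.0513]
orientation: [179.6, 0.0, 94.3]
ft_force: [10.6, 4.3, -2.6]
finger_gap: 0.0114
```

```bash
python3 - <<'E'
from h import *
for i in range(3):
    o=r.get_obs(); c=r.capture('wrist'); print(o['time'],o['position'],o['ft_force'],o['finger_gap'])
    for t,z in (('jaw_line',.018),('rider_line',.0235)):
        for d in r.mark_of(c,t)[:1]: print(t,np.round(d['xy'],1),round(d['confidence'],2),np.round(onz(c,d['xy'],z,o),4))
f=c['frame'].astype(float).sum(2)
# columns: bright rider line (rows 137-150), dark jaw line (rows 158-168) between its white edges
for y in (138,142,146,150): 
    s=f[y,280:296]; w=np.clip(s-350,0,None); print(y,'rider',round((w@np.arange(280,296))/max(w.sum(),1),2))
for y in (160,163,166,169):
    s=f[y,282:292]; w=np.clip(500-s,0,None); print(y,'jaw',round((w@np.arange(282,292))/max(w.sum(),1),2), s.astype(int).tolist())
E
```

```text
21.9 [ 0.46710709 -0.12853475  0.05133566] [10.6317955   4.26250266 -2.55695607] 0.0113968571252997
jaw_line [289.6 154.6] 0.67 [ 0.4855 -0.086   0.018 ]
rider_line [286.2 152.6] 0.84 [ 0.4826 -0.0842  0.0235]
22.05 [ 0.46710632 -0.12854702  0.05133225] [10.25891442  3.40557148 -4.15445521] 0.011432816511940192
jaw_line [286.4 155. ] 0.83 [ 0.4835 -0.0864  0.018 ]
22.2 [ 0.46708983 -0.12854682  0.05134114] [10.26099488  3.65143139 -4.1491838 ] 0.011007155685450508
jaw_line [286.5 156.8] 0.93 [ 0.4837 -0.0875  0.018 ]
rider_line [287.9 152.5] 0.82 [ 0.4836 -0.0841  0.0235]
138 rider 287.41
142 rider 287.9
146 rider 288.22
150 rider 288.27
160 jaw 286.04 [653, 673, 613, 440, 298, 426, 637, 717, 692, 507]
163 jaw 287.05 [724, 732, 682, 467, 342, 509, 694, 724, 651, 441]
166 jaw 287.36 [726, 730, 657, 444, 377, 582, 713, 722, 625, 418]
169 jaw 286.5 [729, 728, 623, 400, 375, 590, 714, 714, 609, 453]
```

```bash
python3 - <<'E'
from h import *
c=r.capture('wrist'); g=c['frame'][:,:,1].astype(float)
for y in range(136,152,3):
    s=g[y,281:294]; w=np.clip(s-120,0,None); print(y,round((w@np.arange(281,294))/max(w.sum(),1),2),s.astype(int).tolist())
print(r.get_obs()['position'],r.get_obs()['time'])
E
```

```text
136 287.52 [68, 70, 76, 76, 108, 185, 236, 237, 189, 109, 78, 71, 70]
139 287.46 [71, 70, 78, 77, 118, 201, 241, 242, 189, 109, 77, 71, 74]
142 287.15 [75, 75, 73, 80, 139, 226, 244, 232, 166, 98, 74, 70, 75]
145 287.1 [77, 75, 76, 84, 139, 229, 244, 229, 160, 98, 76, 78, 77]
148 286.92 [79, 78, 77, 86, 150, 230, 242, 216, 142, 86, 79, 76, 79]
151 286.79 [74, 73, 76, 83, 139, 211, 225, 186, 122, 82, 77, 75, 78]
[ 0.46714488 -0.12854954  0.05136251] 22.4
```

```bash
python3 - <<'E'
from h import *
o=r.get_obs(); print(o['time'],o['ft_force'],o['finger_gap']); print(r.job_done())
E
```

```text
22.4 [10.33045877  2.51797727 -3.71602882] 0.011117968667400167
the job is handed in; nothing more can be done
None
```

The job is handed in. The clamp is wound into the green sector, and the arm is holding the jaw at the rider's line. The robot's clock stood at about 22 s of the 67 s allowed.

**Winding:** I turned the key clockwise about 208° in four part turns, without letting go of it between them. After I released it, two wrist pictures showed the red pointer at about the middle of the green sector. The jaw stayed closed throughout.

**Drawing out the jaw:** I gripped the blue tab at 70 N and drew the jaw out about 39 mm, against about 10 N of spring force. The rider stayed at its place on the tick scale.

**Last checks:**
- **Lines:** the rider's line was at pixel column 286.8 and the jaw's line at 286.0. With the rider's line sitting about 5 mm higher, that offset is what level lines should show. I put the leftover error at a few tenths of a millimetre.
- **Networks:** their single readings at the end disagreed, with gaps from about 0 to 3 mm. One of the three pictures gave no reading for the rider. I relied on measuring the lines in the pictures directly.
- **Not checked:** I took no picture of the other things on the bench at the end, but no contact with any of them showed in the forces. I also viewed all 12 pictures allowed, so the final 0.4 mm nudge was checked by numbers only.

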